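# Close up the row in the squaring fence

## Task

The aluminium squaring fence on the worktop holds a row of plated modules: one already lies along its long rail, short of the end stop, and one lies askew in front of the rail, which faces away from the robot. Push the stray one flat against the rail and slide the row closed, so that both lie flush along the rail end to end, the one that was there touching the end stop and the stray one touching it. Only push them along the worktop, never lift or tip them, and leave the things standing around where they are.

Things in the scene. Friction and masses are not known exactly. Their poses are not given: they have to be found in the camera images.
- fence: Fixed L-shaped squaring fence of plain aluminium, bars 20 mm wide, 24 mm high. Origin: inside corner, on the worktop. Long rail: from the corner 220 mm along -y (and 20 mm past it to +y), working face x = 0, looking to -x. Short end stop: from the corner 50 mm along -x, working face y = 0, looking to -y. In the closed row the modules' origins lie at about x -30, y -44 and x -30, y -132 mm.
- row_module: The module already along the rail, loose, 10 to 22 mm short of the end stop: flat closed module, grey aluminium cover on a black body, 88 x 60 mm, 18 mm high, about 0.16 kg. Origin at the centre of its underside; x along its 88 mm length, y along its 60 mm width, z up. Its length lies along the rail. It goes home when the stray one is pushed against its end. (On the other side of the rail, towards the robot, stands the fixture table, 210 mm high.)
- stray_module: The stray module, loose, askew by up to 0.5 rad in front of the rail's free part (the half away from the end stop): flat closed module, grey aluminium cover on a black body, 88 x 60 mm, 18 mm high, about 0.16 kg. Origin at the centre of its underside; x along its 88 mm length, y along its 60 mm width, z up. Either long side may face the rail.
- flux_bottle: Bystander: small brown dropper bottle, 33 mm across, 102 mm high, standing; origin at the centre of its foot, z up.
- flux_pot: Bystander: open black rubber pot, 62 mm across, 42 mm high; origin at the centre of its foot, z up.
- black_tape: Bystander: roll of black tape lying flat, 62 mm across, 19 mm high; origin at the centre of its underside, z up.
Not all that is in view belongs to the job. What is shaped like the row_module but pink or yellow is not meant.

How it is judged:
By the outcome, as a careful person would: the job done as asked, in the order asked, and still so for the second after the job is handed in, with the robot touching nothing.
It also fails if it takes over 40 s, if anything falls off the work surface, if the arm or the gripper's body presses on something with over 40 N, if the wrist force passes 120 N, or if a joint passes its speed limit or range.

## Robot

A 6-joint arm with a two-finger parallel gripper is mounted at the origin on the work surface; the furniture and walls round the work are solid. World frame = base frame: x ahead of the robot, y to its left, z up, the work surface at z = 0. Lengths are in m, angles in degrees, forces in N, time in s.
With the tool pointing down it reaches from about 0.35 to 0.875 m from the base axis. Payload 4.2 kg.
Tool frame: the origin (TCP) lies midway between the tips of the shut fingers; the grasp point (between the pads) lies 19 mm behind it; z points along the fingers, y is the direction in which the jaws open and shut (so a half turn about z gives the same grasp; the last joint's range is limited). The gripper opens to 85 mm and grips with 20 to 120 N. Pads are 22 mm wide; open, the fingers measure 114 mm over their backs; the gripper's body (76 mm by 85 mm) begins 54 mm behind the grasp point. The pads swing forward as they close: fully open they stand 13 mm farther back than shut.
Start: joints at [-54.683, 22.042, 0.453, 0, -68.411, -14.817], TCP at [0.219, -0.585, 0.231] pointing down, gripper open.
Joint ranges: [-179.83, 179.83], [-69.29, 118.12], [-61.27, 80.66], [-181.25, 117.63], [-171.15, -9.14], [-177.46, 177.46]. Speed limits (degrees/s): [159.86, 159.86, 180, 180, 180, 180].

## Interface

Orientations are given as [roll, pitch, yaw] about the fixed x, y, z axes, in that order (R = Rz(yaw) Ry(pitch) Rx(roll)).
In Python, from station import ctrl, viewer, ticket gives the robot as it stands.
- The arm moves only by the tool carry_out, never from a script. Its arguments are lists of equal length, an entry for each row: "linear": the shift along the tool's x, y, z in m, a list of three; "angular": the turn, a rotation vector about the tool's x, y, z in rad, a list of three; "jaw": the opening, from 0 (shut) to 1 (fully open). A call has 1 to 20 rows; each row shifts and turns the pose as measured when the row begins, along the tool's axes as they then stand; what a row does not reach is not made up. A row lasts 1/12 s, in which the tool goes at most 41.7 mm and 7.16 degrees, less where a joint would pass 70% of its speed; a pose out of reach is approached as far as the arm can. A call with a gripper value outside its range is refused whole. The fingers move at their own pace and stop on an object; "squeeze" is the grip in N (left out, the last holds). Time passes only in rows, so rows that do not move let the fingers close. It gives the time, the measured TCP pose, the force and the opening at its end, in the units of the state.
- ctrl.state(): the state, without advancing time (a new reading comes with each control period).
- viewer.read_camera(name): name is "side" or "top"; returns a dict with "img" (400x640x3 uint8, blue, green, red), "camera_matrix" (3x3 intrinsics, pixels), "distortion" ([k1, k2, p1, p2, k3] as OpenCV has them; the pictures are not rectified), "position" and "rotation" of the camera in the world. Camera axes: x right, y down, z forward; pixel columns grow to the right and rows downward; lengths in m; the calibration is good to about 2 mm. A picture is of the moment at which its call begins. There is no depth.
- ticket.hand_in(): hands the job in, once; it reports no verdict.
The state is a dict: "t": time; "q": joint angles; "dq": joint speeds; "effort": joint torques, N m; "ee_pos": TCP position; "ee_rot": TCP orientation; "force": force on the tool from outside, world axes, zero at the start; "torque": the same for the moment, N m; "opening": opening from 0.0 (shut) to 1.0 (fully open).
Only numpy, scipy, OpenCV 4.12 (cv2) and the standard library are available. Lean on these libraries where they do the work, as an engineer would, in place of code of your own. Each camera call takes 0.05 s, during which the arm holds its last target.

## Working session

There is one attempt and no reset: what is moved stays moved. The work goes in short steps, Python scripts to look and compute and a tool call to move; the robot and the scene stay as the last step left them, time stands still between calls to the robot, and variables do not carry over. Pictures are saved under pics/ and viewed, and the job is handed in when it is done.

Besides the shell and the picture viewer there is one more tool, called after "Request:" as name(argument=value, ...) on one line, values as JSON. carry_out: Moves the arm, as the interface text tells. Its arguments: {"type":"object","properties":{"linear":{"type":"array","items":{"type":"array","items":{"type":"number"}}},"angular":{"type":"array","items":{"type":"array","items":{"type":"number"}}},"jaw":{"type":"array","items":{"type":"number"}},"squeeze":{"type":"number"}},"required":["linear","angular","jaw"]}

```bash
mkdir -p pics; ls; python3 - <<'E'
from station import ctrl, viewer, ticket
import cv2
s=ctrl.state();print(s)
for n in("side","top"):
    d=viewer.read_camera(n);cv2.imwrite(f"pics/{n}0.png",d["img"]);print(n,d["camera_matrix"],d["distortion"],d["position"],d["rotation"])
E
```

```text
pics
{'t': 0.0, 'q': array([-5.46838991e+01,  2.20908033e+01,  3.78828792e-01, -2.91062642e-02,
       -6.84104291e+01, -1.48173752e+01]), 'dq': array([ 0.04622177, -0.00268823,  0.01168527,  0.00011812, -0.04863551,
        0.07558793]), 'effort': array([-1.12983017e-02, -3.92227542e+01,  1.88395196e+01,  4.18628007e+00,
       -4.80751827e-03,  6.71393394e-07]), 'ee_pos': array([ 0.21868676, -0.58486414,  0.23021434]), 'ee_rot': array([ 1.79874749e+02, -5.16190619e-03, -1.59512007e+02]), 'force': array([ 0.80573748, -0.48578551,  0.0095818 ]), 'torque': array([-0.0408003, -0.0742134, -0.0141651]), 'opening': 0.9976936875518931}
side [[416.26823302   0.         327.87982157]
 [  0.         416.26823302 194.41447785]
 [  0.           0.           1.        ]] [-0.0708015  0.         0.         0.         0.       ] [1.3416516  0.47070654 0.444217  ] [-113.71493603   -1.32749921  116.06788091]
top [[518.68437669   0.         312.07440989]
 [  0.         518.68437669 199.49211111]
 [  0.           0.           1.        ]] [-0.08845243  0.          0.          0.          0.        ] [0.39072382 0.04974754 1.38124709] [-174.49891294   -0.31748939  -90.99004501]
```

View pics/side0.png

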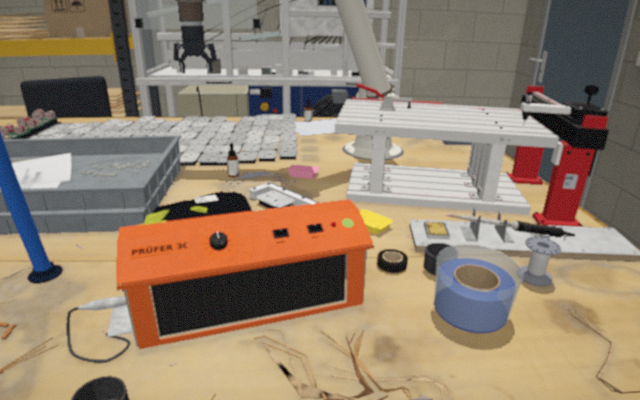

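View pics/top0.png

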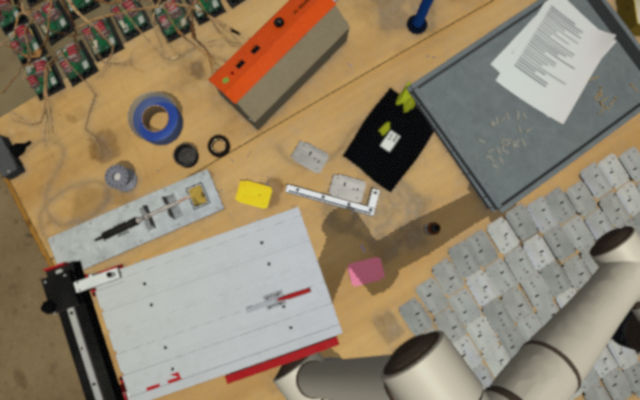

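The top view shows the fence at about (285–380, 185–212), with the row module at (348,187) by the end stop and the stray at (310,155). I'll zoom in there.

```bash
cat > h.py <<'E'
import numpy as np, cv2
from scipy.spatial.transform import Rotation as R
from station import ctrl, viewer, ticket
def cam(n):
    d=viewer.read_camera(n); d["R"]=R.from_euler('xyz',d["rotation"],degrees=True).as_matrix(); return d
def px2w(d,p,z):
    p=np.array(p,float).reshape(-1,1,2)
    u=cv2.undistortPoints(p,d["camera_matrix"],np.array(d["distortion"]))[:,0]
    r=np.c_[u,np.ones(len(u))]@d["R"].T; c=np.array(d["position"])
    return c+r*((z-c[2])/r[:,2])[:,None]
def w2px(d,P):
    P=np.array(P,float).reshape(-1,3); c=np.array(d["position"])
    rv,_=cv2.Rodrigues(d["R"].T)
    return cv2.projectPoints(P,rv,-d["R"].T@c,d["camera_matrix"],np.array(d["distortion"]))[0][:,0]
def crop(d,x0,y0,w,h,s,name,lines=[]):
    im=cv2.resize(d["img"][y0:y0+h,x0:x0+w],None,fx=s,fy=s,interpolation=cv2.INTER_CUBIC)
    for P,col in lines:
        q=((w2px(d,P)-[x0,y0]+.5)*s).astype(int)
        cv2.polylines(im,[q.reshape(-1,1,2)],True,col,1)
    cv2.imwrite("pics/"+name,im)
E
python3 - <<'E'
from h import *
d=cam("top");crop(d,230,100,160,120,5,"t1.png")
d=cam("side");crop(d,220,140,160,110,5,"s1.png")
E
```

```text
(no output)
```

View pics/t1.png

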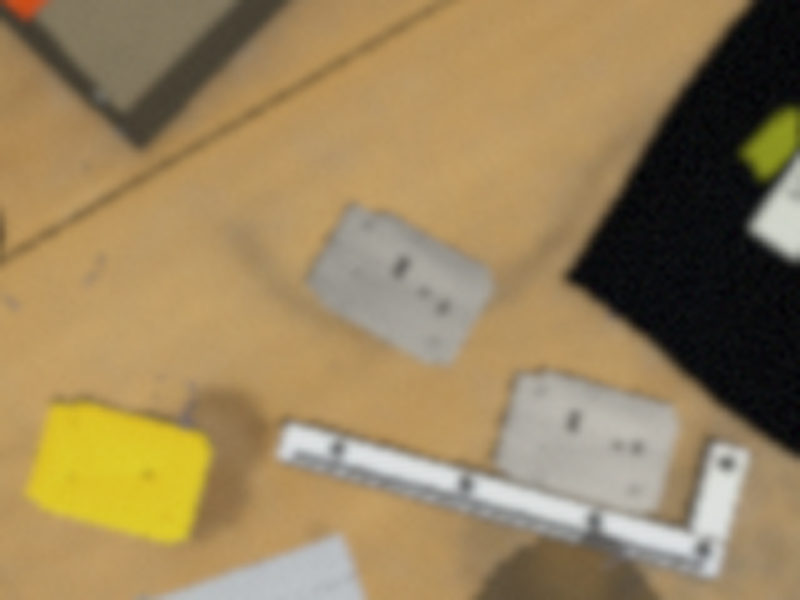

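View pics/s1.png

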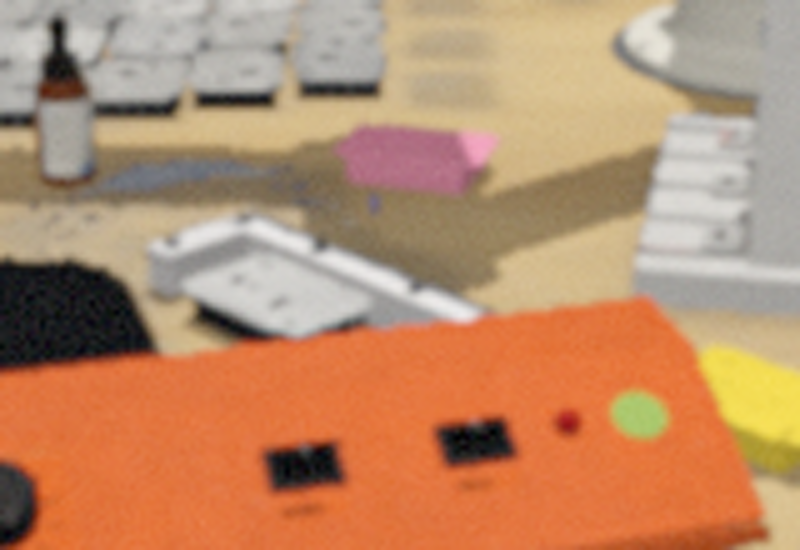

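```bash
cat > fit.py <<'E'
from h import *
from scipy.optimize import least_squares
def T(p,pts):
    c,s=np.cos(p[2]),np.sin(p[2]);pts=np.array(pts)
    return pts@np.array([[c,s],[-s,c]])+p[:2]
def fitrect(W,L,model):
    f=lambda p:(T(p,model)-W[:,:2]).ravel()
    best=min((least_squares(f,[*W[:,:2].mean(0),a]) for a in np.arange(0,6.3,.7)),key=lambda r:r.cost)
    return best.x,best.fun
FM=[[0,-.22],[.02,-.22],[.02,.02],[-.05,.02],[-.05,0],[0,0]]
MM=[[-.044,-.03],[.044,-.03],[.044,.03],[-.044,.03]]
def P3(p,M,z): return np.c_[T(p,M),np.full(len(M),z)]
E
python3 - <<'E'
from fit import *
d=cam("top")
px=lambda a:np.array(a,float)/5+[230,100]-.5
W=px2w(d,px([[287,422],[277,458],[715,577],[748,450],[712,437],[690,527]]),.024)
pf,r=fitrect(W,0,FM);print(pf,np.degrees(pf[2]),r.round(4))
# modules: edges as lines; corner intersection estimates
for nm,c in(("row",[[515,370],[679,406],[660,514],[495,472]]),("stray",[[350,202],[496,272],[446,368],[306,282]])):
    W=px2w(d,px(c),.018)
    M=MM
    f=min((fitrect(np.roll(W,k,0),0,M) for k in range(4)),key=lambda t:(t[1]**2).sum())
    p=f[0]; print(nm,p,np.degrees(p[2]),f[1].round(4))
    rel=T([0,0,-pf[2]],[p[:2]-pf[:2]])[0];print(" in fence",rel*1000,np.degrees(p[2]-pf[2]))
    globals()[nm]=p
np.save("fence.npy",pf)
L=[(P3(pf,FM,.024),(0,0,255)),(P3(row,MM,.018),(0,255,0)),(P3(stray,MM,.018),(255,0,0))]
crop(d,230,100,160,120,5,"t2.png",L)
crop(cam("side"),220,140,160,110,5,"s2.png",L)
E
```

```text
[ 0.50329425 -0.10511212  2.86210919] 163.98677690883292 [ 0.0003  0.0007  0.0001  0.0007  0.0006 -0.0008  0.001  -0.0007 -0.0007
 -0.0004 -0.0013  0.0004]
row [ 0.55202308 -0.05299337  4.42755357] 253.68013340785453 [-0.0547  0.0132 -0.0587  0.0154  0.0562 -0.0131  0.0572 -0.0154]
 in fence [-32.46061191 -63.53873155] 89.6933564990216
stray [0.6392546  0.04505805 7.31799058] 419.28997454211896 [ 0.0506 -0.0292  0.0481 -0.0273 -0.0465  0.0274 -0.0522  0.029 ]
 in fence [ -89.25899501 -181.84917743] 255.30319763328603
```

View pics/t2.png

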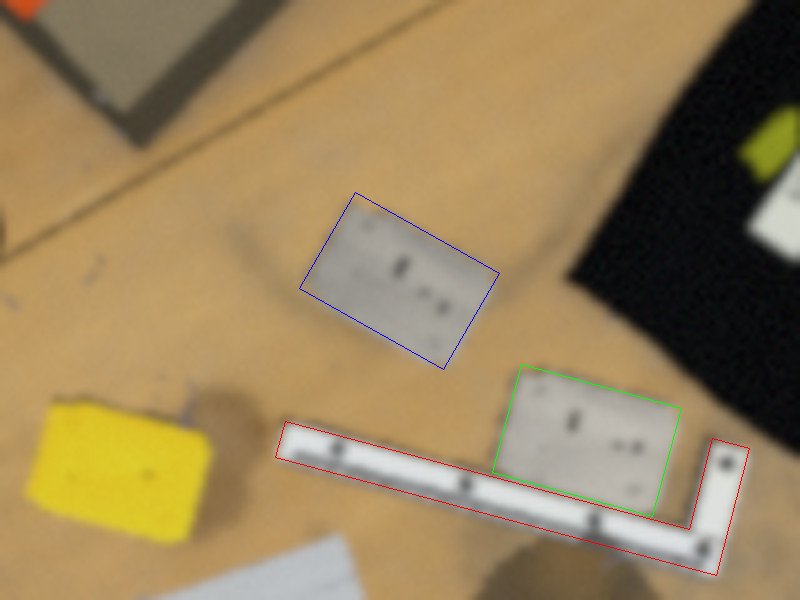

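View pics/s2.png

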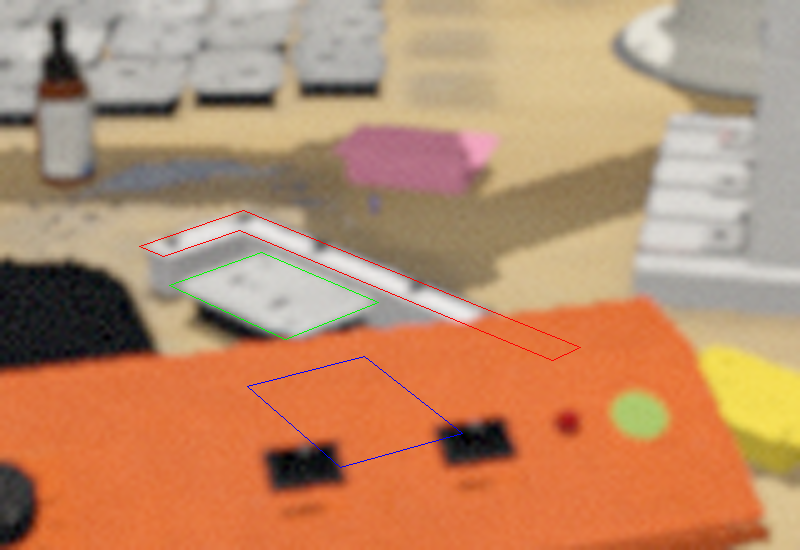

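Red, green and blue outlines sit on the fence, row module and stray in the top view, and the side view agrees to about 2 mm. The stray is at fence (−89, −182) mm, about 15° askew, and the row gap is about 19 mm. Next I'll check the table's location and the bystanders.

```bash
python3 - <<'E'
from fit import *
d=cam("top");pf=np.load("fence.npy")
def rel(w): return T([0,0,-pf[2]],[w[:2]-pf[:2]])[0]*1000
for n,p,z in [("tab free",(300,209),.21),("tab right",(341,331),.21),("tab left",(95,283),.21),("orange R",(259,125),.1),("tape?",(218,145),.02),("pot",(186,154),.04),("mat corner",(345,156),0.),("yellow",(255,194),.02),("pink",(366,271),.02),("tray",(497,208),.1)]:
    w=px2w(d,[p],z)[0];print(n,w.round(3),"fence",rel(w).round(0))
crop(d,150,90,200,150,4,"t3.png")
E
```

```text
tab free [0.482 0.069 0.21 ] fence [  68. -162.]
tab right [ 0.208 -0.018  0.21 ] fence [308.  -2.]
tab left [0.321 0.537 0.21 ] fence [ 352. -567.]
orange R [0.705 0.171 0.1  ] fence [-118. -321.]
tape? [0.672 0.289 0.02 ] fence [ -54. -425.]
pot [0.646 0.37  0.04 ] fence [  -6. -496.]
mat corner [ 0.64  -0.051  0.   ] fence [-117.  -90.]
yellow [0.539 0.19  0.02 ] fence [  47. -294.]
pink [ 0.332 -0.098  0.02 ] fence [167.  40.]
tray [ 0.485 -0.424  0.1  ] fence [-70. 311.]
```

View pics/t3.png

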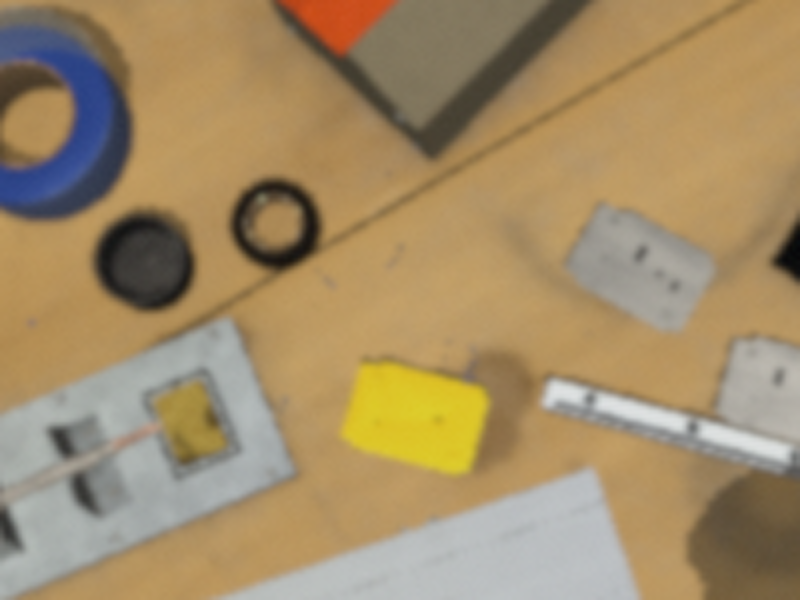

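Request:
carry_out(linear=[[-0.034,0.02,0],[-0.034,0.02,0],[-0.034,0.02,0],[-0.034,0.02,0],[-0.034,0.02,0],[-0.034,0.02,0],[-0.034,0.02,0],[-0.034,0.02,0],[-0.034,0.02,0],[-0.034,0.02,0],[-0.034,0.02,0],[-0.034,0.02,0],[-0.034,0.02,0],[-0.034,0.02,0],[-0.034,0.02,0],[-0.034,0.02,0],[-0.034,0.02,0],[-0.034,0.02,0],[-0.034,0.02,0],[-0.034,0.02,0]], angular=[[0,0,0],[0,0,0],[0,0,0],[0,0,0],[0,0,0],[0,0,0],[0,0,0],[0,0,0],[0,0,0],[0,0,0],[0,0,0],[0,0,0],[0,0,0],[0,0,0],[0,0,0],[0,0,0],[0,0,0],[0,0,0],[0,0,0],[0,0,0]], jaw=[0.5,0.5,0.5,0.5,0.5,0.5,0.5,0.5,0.5,0.5,0.5,0.5,0.5,0.5,0.5,0.5,0.5,0.5,0.5,0.5])

```text
t: 2.02
ee_pos: [0.7356, 0.0486, 0.2328]
ee_rot: [-179.8, 0.2, -160.2]
force: [1.0, -0.1, 0.2]
opening: 0.499
```

Request:
carry_out(linear=[[0,0,0],[0,0,0],[0,0,0],[0,0,0],[0,0,0],[0,0,0],[0,0,0],[0,0,0],[0,0,0],[0,0,0],[0,0,0],[0,0,0],[0,0,0],[0,0,0],[0,0,0],[0,0,0],[0,0,0],[0,0,0],[0,0,0],[0,0,0]], angular=[[0,0,-0.125],[0,0,-0.125],[0,0,-0.125],[0,0,-0.125],[0,0,-0.125],[0,0,-0.125],[0,0,-0.125],[0,0,-0.125],[0,0,-0.125],[0,0,-0.125],[0,0,-0.125],[0,0,-0.125],[0,0,-0.125],[0,0,-0.125],[0,0,-0.125],[0,0,-0.125],[0,0,-0.125],[0,0,-0.125],[0,0,-0.125],[0,0,-0.125]], jaw=[0.5,0.5,0.5,0.5,0.5,0.5,0.5,0.5,0.5,0.5,0.5,0.5,0.5,0.5,0.5,0.5,0.5,0.5,0.5,0.5])

```text
t: 3.68
ee_pos: [0.7395, 0.0605, 0.2205]
ee_rot: [179.7, 0.4, -16.6]
force: [0.2, -0.1, 1.1]
opening: 0.5
```

```bash
cat >> fit.py <<'E'
pf=np.load("fence.npy")
def tool():
    s=ctrl.state();print("t",round(s["t"],2),"fence",(T([0,0,-pf[2]],[s["ee_pos"][:2]-pf[:2]])[0]*1000).round(1),"z",s["ee_pos"][2].round(4),"rot",s["ee_rot"].round(2),"F",s["force"].round(1),"q",s["q"].round(1))
E
python3 - <<'E'
from fit import *
tool()
cv2.imwrite("pics/s4.png",cam("side")["img"]);d=cam("top");crop(d,230,60,200,150,4,"t4.png")
E
```

```text
t 3.68 fence [-181.4 -224.4] z 0.2205 rot [179.75   0.38 -16.62] F [ 0.2 -0.1  1.1] q [ 17.1  34.4  19.5  -0.  -75.6  56.3]
```

View pics/s4.png

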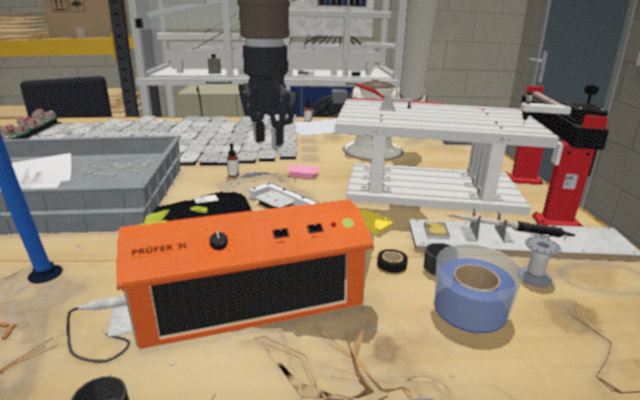

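View pics/t4.png

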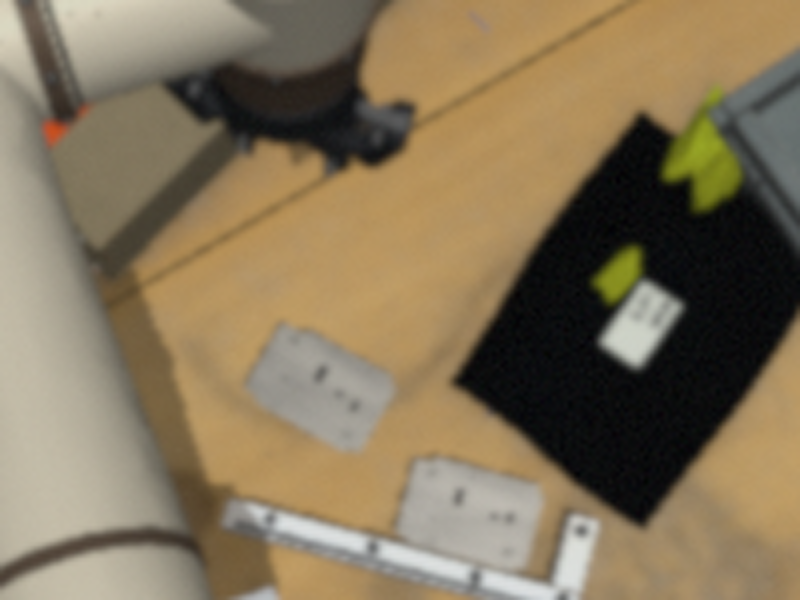

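Request:
carry_out(linear=[[-0.007,0.02,0],[-0.007,0.02,0],[0,0,0.02],[0,0,0.02],[0,0,0.02],[0,0,0.02],[0,0,0.02],[0,0,0.02],[0,0,0.02],[0,0,0.01]], angular=[[0,0.003,-0.005],[0,0.003,-0.005],[0,0,0],[0,0,0],[0,0,0],[0,0,0],[0,0,0],[0,0,0],[0,0,0],[0,0,0]], jaw=[0.5,0.5,0.5,0.5,0.5,0.5,0.5,0.5,0.5,0.5])

```text
t: 4.62
ee_pos: [0.7168, 0.0244, 0.0701]
ee_rot: [-180.0, -0.6, -18.6]
force: [-0.7, 0.2, -0.5]
opening: 0.499
```

```bash
python3 - <<'E'
from fit import *
tool()
cv2.imwrite("pics/s5.png",cam("side")["img"]);d=cam("top");cv2.imwrite("pics/t5.png",d["img"])
E
```

```text
t 4.62 fence [-169.5 -183.4] z 0.0701 rot [-179.95   -0.58  -18.55] F [-0.7  0.2 -0.5] q [ 14.9  38.    3.5   0.3 -55.   56.3]
```

View pics/s5.png

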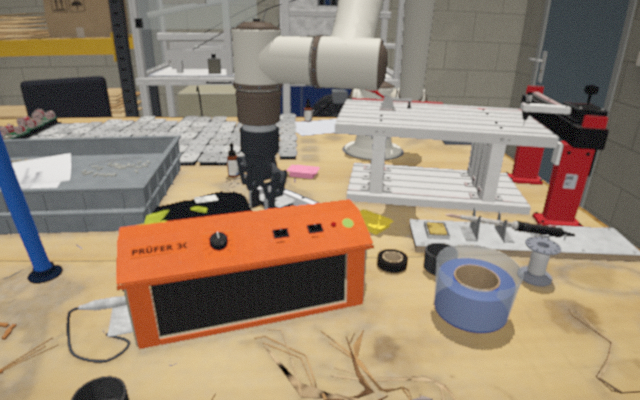

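View pics/t5.png

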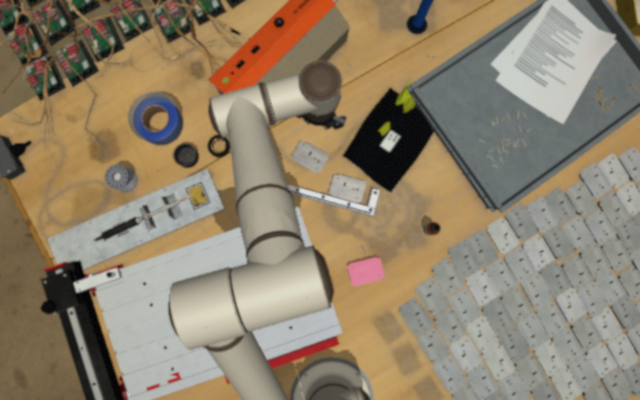

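Side view: wrist link (underside at row ~88) stays clear of the table top (row ~105). Top view: the gripper is at (325,118), on the outer side of the stray (310,155). Next I descend.

Request:
carry_out(linear=[[0,0,0.015],[0,0,0.015],[0,0,0.015],[0,0,0.01],[0,0,0.004],[0,0,0]], angular=[[0,-0.005,-0.022],[0,-0.005,-0.022],[0,0,0],[0,0,0],[0,0,0],[0,0,0]], jaw=[0.5,0.5,0.5,0.5,0.5,0.5])

```text
t: 5.22
ee_pos: [0.7217, 0.0249, 0.0126]
ee_rot: [-179.8, -0.5, -15.8]
force: [0.0, -0.6, 0.6]
opening: 0.498
```

```bash
python3 - <<'E'
from fit import *
tool()
E
```

```text
t 5.22 fence [-174.1 -185.2] z 0.0126 rot [-179.78   -0.49  -15.76] F [ 0.  -0.6  0.6] q [ 14.8  42.    2.1   0.1 -49.6  59.4]
```

Request:
carry_out(linear=[[-0.006,0,0.005],[-0.006,0,0],[-0.006,0,0],[-0.006,0,0],[-0.006,0,0],[-0.006,0,0],[-0.006,0,0],[-0.006,0,0],[-0.006,0,0],[-0.006,0,0]], angular=[[0,-0.006,0],[0,0,0],[0,0,0],[0,0,0],[0,0,0],[0,0,0],[0,0,0],[0,0,0],[0,0,0],[0,0,0]], jaw=[0.5,0.5,0.5,0.5,0.5,0.5,0.5,0.5,0.5,0.5])

```text
t: 6.05
ee_pos: [0.6614, 0.0435, 0.0113]
ee_rot: [-179.5, -0.6, -15.7]
force: [0.8, -0.6, -0.7]
opening: 0.5
```

```bash
python3 - <<'E'
from fit import *
tool()
d=cam("top");crop(d,230,80,160,120,5,"t6.png")
E
```

```text
t 6.05 fence [-111.  -186.5] z 0.0113 rot [-179.53   -0.59  -15.69] F [ 0.8 -0.6 -0.7] q [ 17.7  37.4  -7.9  -0.1 -43.9  56.7]
```

View pics/t6.png

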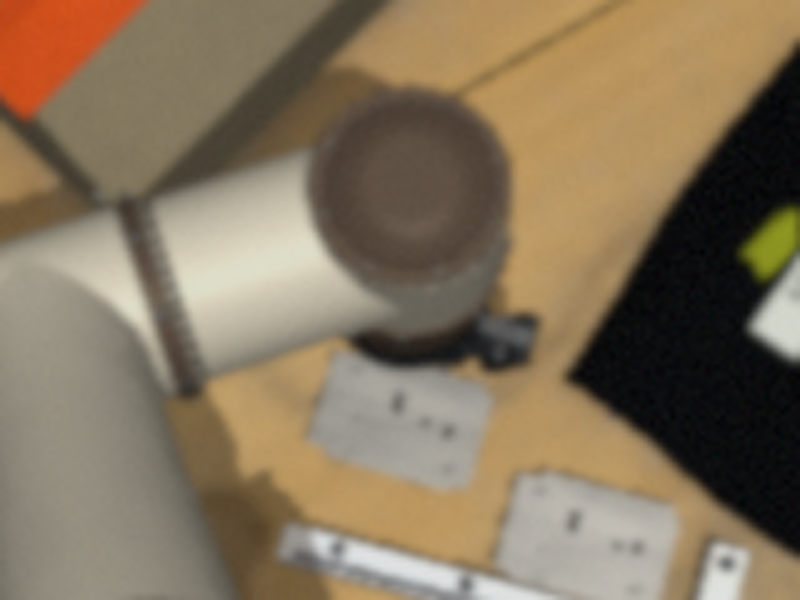

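The stray has turned nearly parallel to the rail (centre at about crop (402,422)). I keep pushing.

Request:
carry_out(linear=[[-0.005,0,0.003],[-0.006,0,0.001],[-0.006,0,0],[-0.006,0,0],[-0.006,0,0],[-0.003,0,0],[0,0,0]], angular=[[0,0,0],[0,0,0],[0,0,0],[0,0,0],[0,0,0],[0,0,0],[0,0,0]], jaw=[0.5,0.5,0.5,0.5,0.5,0.5,0.5])

```text
t: 6.68
ee_pos: [0.6281, 0.0535, 0.008]
ee_rot: [-179.5, -0.8, -15.6]
force: [1.2, -0.6, -0.2]
opening: 0.497
```

```bash
python3 - <<'E'
from fit import *
tool()
d=cam("top");crop(d,230,100,160,120,5,"t7.png")
E
```

```text
t 6.68 fence [ -76.2 -186.9] z 0.008 rot [-179.46   -0.8   -15.61] F [ 1.2 -0.6 -0.2] q [ 19.6  35.2 -13.4   0.  -40.4  54.8]
```

View pics/t7.png

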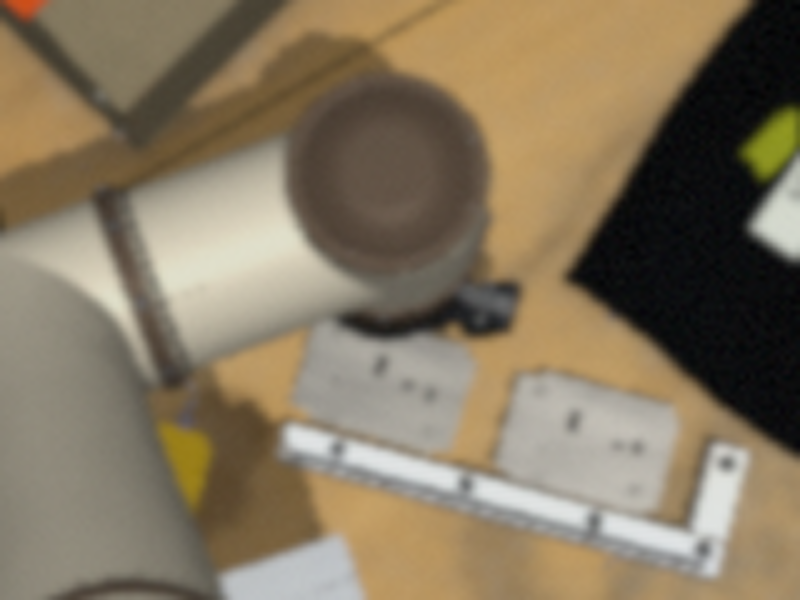

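Stray is parallel and a few mm off the rail.

Request:
carry_out(linear=[[-0.002,0,0],[-0.002,0,0],[-0.001,0,0]], angular=[[0,0,0],[0,0,0],[0,0,0]], jaw=[0.5,0.5,0.5])

```text
t: 6.98
ee_pos: [0.6241, 0.0549, 0.008]
ee_rot: [-179.4, -0.9, -15.6]
force: [2.3, -0.9, -0.5]
opening: 0.502
```

Request:
carry_out(linear=[[-0.002,0,0],[-0.002,0,0]], angular=[[0,0,0],[0,0,0]], jaw=[0.5,0.5])

```text
t: 7.15
ee_pos: [0.6241, 0.0562, 0.0089]
ee_rot: [-179.3, -1.3, -15.5]
force: [6.2, -4.2, -1.4]
opening: 0.502
```

Contact confirmed (about 7 N, motion stopped). Back off, lift, shut the jaws, and go round to the stray's free end.

Request:
carry_out(linear=[[0.01,0,0],[0.015,0,0],[0,0,-0.02],[0,0,-0.03],[0,0,-0.03],[0,-0.02,0],[0,-0.02,0],[-0.02,-0.02,0],[-0.025,-0.02,0],[-0.02,0,0],[0,0,0]], angular=[[0,0,0],[0,0,0],[-0.006,-0.01,0],[-0.006,-0.01,0],[0,0,0],[0,0,0],[0,0,0],[0,0,0],[0,0,0],[0,0,0],[0,0,0]], jaw=[0.5,0.5,0.5,0.5,0.3,0,0,0,0,0,0])

```text
t: 8.07
ee_pos: [0.5961, 0.1438, 0.087]
ee_rot: [179.4, 1.3, -16.1]
force: [-0.6, -0.4, 0.3]
opening: -0.0
```

```bash
python3 - <<'E'
from fit import *
tool()
d=cam("top");crop(d,230,100,160,120,5,"t8.png");cv2.imwrite("pics/s8.png",cam("side")["img"])
E
```

```text
t 8.07 fence [ -20.6 -264.8] z 0.087 rot [179.38   1.31 -16.13] F [-0.6 -0.4  0.3] q [ 28.4  29.2 -10.3  -0.6 -51.9  45.8]
```

View pics/t8.png

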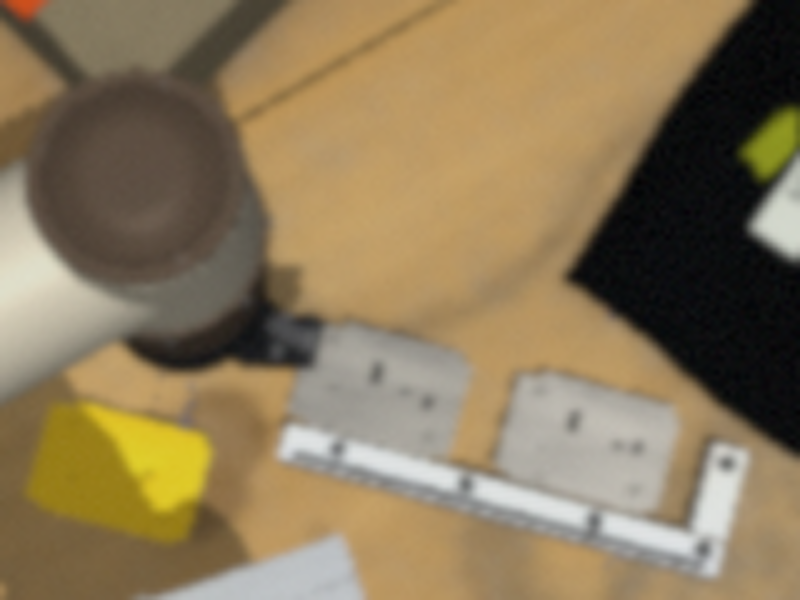

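View pics/s8.png

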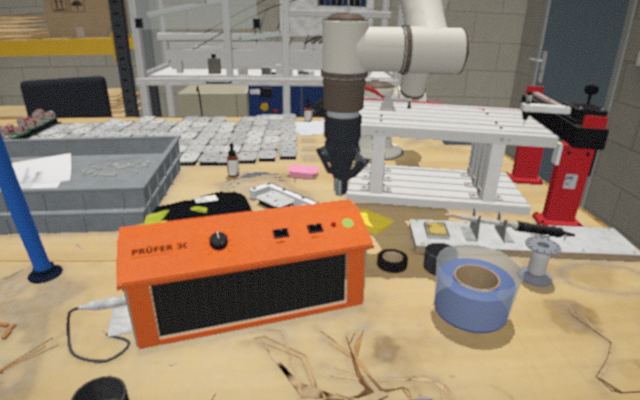

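Request:
carry_out(linear=[[0.005,0,0.01],[0.005,0,0.02],[0,0,0.02],[0,0,0.015],[0,0,0.008],[0,0,0]], angular=[[0.005,0.01,0],[0.005,0.01,0],[0,0,0],[0,0,0],[0,0,0],[0,0,0]], jaw=[0,0,0,0,0,0])

```text
t: 8.67
ee_pos: [0.6125, 0.1369, 0.0121]
ee_rot: [-179.9, -0.2, -16.4]
force: [-0.5, 1.5, 0.1]
opening: 0.001
```

```bash
python3 - <<'E'
from fit import *
tool()
d=cam("top");px=lambda a:np.array(a,float)/5+[230,100]-.5
for p in([470,362],[290,410],[380,388]): print(T([0,0,-pf[2]],[px2w(d,px([p]),.018)[0][:2]-pf[:2]])[0]*1000)
E
```

```text
t 8.67 fence [ -38.2 -262.8] z 0.0121 rot [-1.7991e+02 -1.6000e-01 -1.6440e+01] F [-0.5  1.5  0.1] q [ 27.4  35.  -13.1   0.1 -41.8  46.1]
[ -56.80759837 -134.31561197]
[  -7.18478131 -219.82242685]
[ -30.92953724 -176.8327558 ]
```

Request:
carry_out(linear=[[-0.004,0,0.004],[-0.003,0.005,0.001],[0,0.005,0],[0,0.005,0],[0,0.005,0],[0,0.005,0],[0,0.005,0],[0,0.005,0],[0,0.005,0]], angular=[[0,0,-0.007],[0,0,0],[0,0,0],[0,0,0],[0,0,0],[0,0,0],[0,0,0],[0,0,0],[0,0,0]], jaw=[0,0,0,0,0,0,0,0,0])

```text
t: 9.47
ee_pos: [0.5969, 0.0981, 0.0122]
ee_rot: [-179.5, -0.6, -16.0]
force: [-0.2, 0.4, -0.5]
opening: -0.004
```

```bash
python3 - <<'E'
from fit import *
tool()
d=cam("top");crop(d,230,100,160,120,5,"t9.png")
E
```

```text
t 9.47 fence [ -33.9 -221.1] z 0.0122 rot [-179.54   -0.65  -15.97] F [-0.2  0.4 -0.5] q [ 24.7  33.1 -17.    0.1 -39.   49.3]
```

View pics/t9.png

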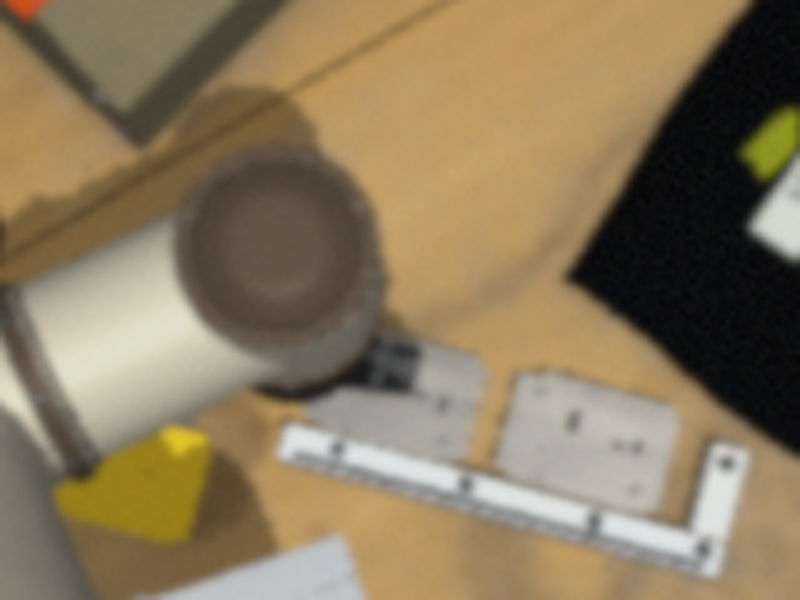

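The stray moved about 9 mm and is still flush; the remaining gaps are about 13 and 19 mm.

Request:
carry_out(linear=[[0,0.004,0.004],[0,0.005,0.002],[0,0.005,0],[0,0.005,0],[0,0.005,0]], angular=[[0,0,0],[0,0,0],[0,0,0],[0,0,0],[0,0,0]], jaw=[0,0,0,0,0])

```text
t: 9.93
ee_pos: [0.5967, 0.0793, 0.0128]
ee_rot: [-178.8, -1.5, -15.8]
force: [1.5, 1.8, 1.0]
opening: 0.001
```

```bash
python3 - <<'E'
from fit import *
tool()
d=cam("top");crop(d,230,100,160,120,5,"t10.png")
E
```

```text
t 9.93 fence [ -38.9 -203. ] z 0.0128 rot [-178.79   -1.49  -15.78] F [1.5 1.8 1. ] q [ 23.   32.5 -18.3  -0.  -37.3  51.3]
```

View pics/t10.png

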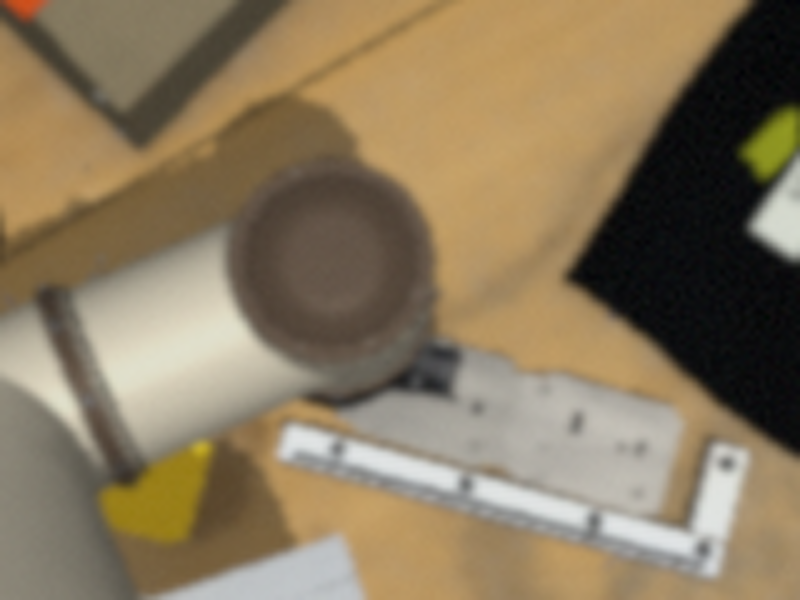

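Request:
carry_out(linear=[[0,-0.006,0],[-0.006,0,0.005],[-0.002,0,0.002],[0,0,0]], angular=[[0,0,0],[-0.02,-0.025,0],[0,0,0],[0,0,0]], jaw=[0,0,0,0])

```text
t: 10.32
ee_pos: [0.5917, 0.0863, 0.0055]
ee_rot: [-179.9, -0.1, -15.9]
force: [0.3, 0.5, 0.5]
opening: -0.002
```

```bash
python3 - <<'E'
from fit import *
tool()
E
```

```text
t 10.32 fence [ -32.2 -208.4] z 0.0055 rot [-1.7995e+02 -1.4000e-01 -1.5870e+01] F [0.3 0.5 0.5] q [ 23.8  33.4 -17.8   0.1 -38.6  50.3]
```

Request:
carry_out(linear=[[0,0.004,0],[-0.0005,0.004,0],[-0.0005,0.004,0],[-0.0005,0.004,0],[-0.0005,0.004,0]], angular=[[0,0,0],[-0.001,-0.002,0],[-0.001,-0.002,0],[-0.001,-0.002,0],[-0.001,-0.002,0]], jaw=[0,0,0,0,0])

```text
t: 10.73
ee_pos: [0.5868, 0.0696, 0.0058]
ee_rot: [-179.8, -0.1, -15.8]
force: [4.9, 17.3, -1.2]
opening: 0.0
```

```bash
python3 - <<'E'
from fit import *
tool()
d=cam("top");crop(d,230,100,160,120,5,"t11.png")
E
```

```text
t 10.73 fence [ -32.  -190.9] z 0.0058 rot [-1.7977e+02 -5.0000e-02 -1.5780e+01] F [ 4.9 17.3 -1.2] q [ 22.4  32.9 -18.7  -0.2 -38.1  52. ]
```

View pics/t11.png

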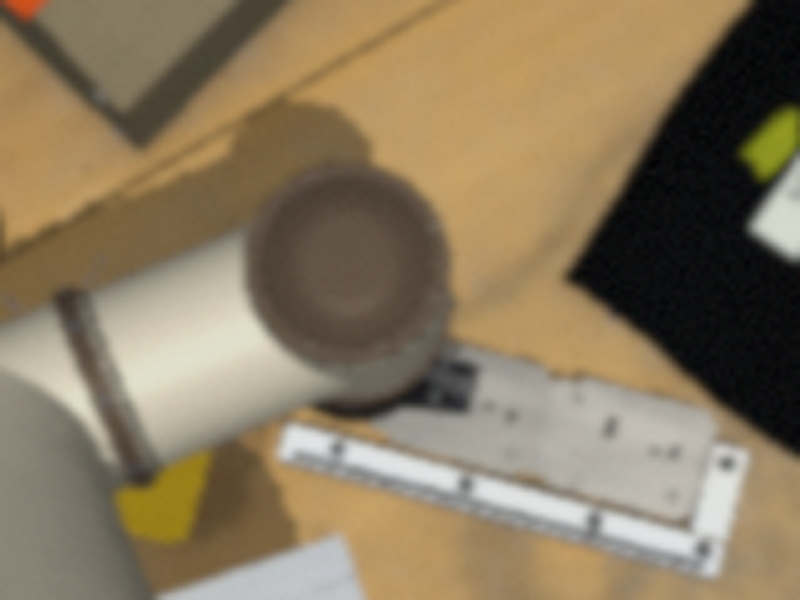

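The row looks closed and the force is 18 N. One small extra press, then retreat along −y, lift and look.

Request:
carry_out(linear=[[0,0.002,0],[0,0,0]], angular=[[0,0,0],[0,0,0]], jaw=[0,0])

```text
t: 10.95
ee_pos: [0.5894, 0.0702, 0.007]
ee_rot: [-179.3, -0.5, -15.8]
force: [0.5, 1.5, -0.4]
opening: -0.0
```

Request:
carry_out(linear=[[0,-0.008,0],[0,-0.015,0],[0,-0.02,0],[0,-0.02,0],[0,0,-0.03],[0,0,-0.03],[0,0,-0.03],[0,0,-0.03],[0.03,-0.02,0],[0.03,-0.02,0],[0.03,-0.01,0],[0,0,0]], angular=[[0,0,0],[0,0,0],[0,0,0],[0,0,0],[0,0,0],[0,0,0],[0,0,0],[0,0,0],[0,0,0],[0,0,0],[0,0,0],[0,0,0]], jaw=[0,0,0,0,0,0,0,0,0,0,0,0])

```text
t: 11.95
ee_pos: [0.7017, 0.1572, 0.1272]
ee_rot: [179.4, 0.7, -15.9]
force: [0.5, 0.1, -0.2]
opening: -0.006
```

```bash
python3 - <<'E'
from fit import *
tool()
d=cam("top");G=lambda y:np.array([pf[0],pf[1]])+0
def inf(x,y,a=np.pi/2): 
    c=T(pf,[[x,y]])[0]; return [c[0],c[1],pf[2]+a]
L=[(P3(inf(-.03,-.044),MM,.018),(0,255,0)),(P3(inf(-.03,-.132),MM,.018),(255,0,0))]
crop(d,270,140,120,90,6,"t12.png"); crop(d,270,140,120,90,6,"t12b.png",L)
e=cam("side");crop(e,230,170,120,60,6,"s12.png")
E
```

```text
t 11.95 fence [-118.4 -306.9] z 0.1272 rot [179.39   0.71 -15.85] F [ 0.5  0.1 -0.2] q [ 25.5  35.9   8.6  -0.  -63.6  48.7]
```

View pics/t12.png

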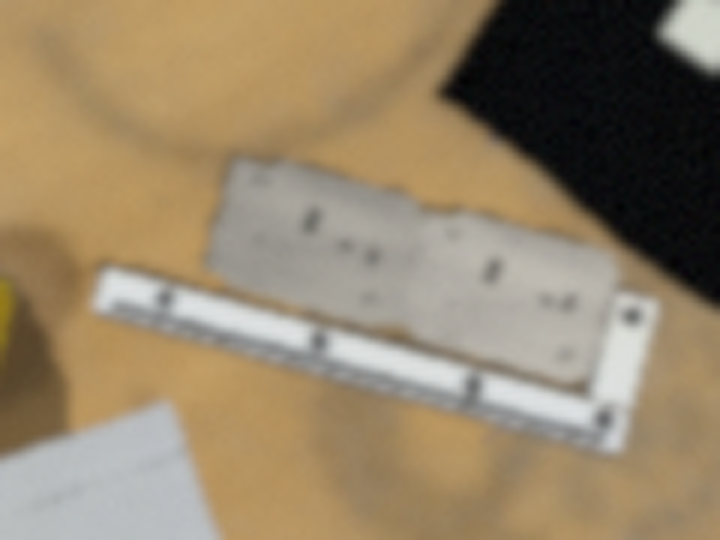

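View pics/t12b.png

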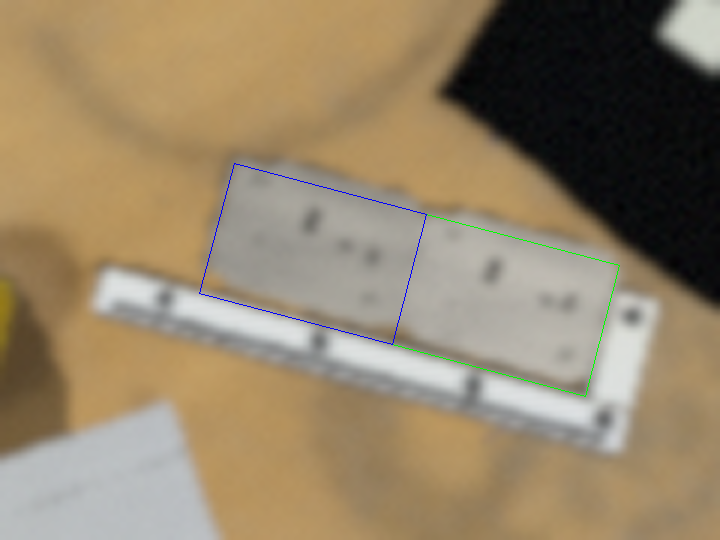

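View pics/s12.png

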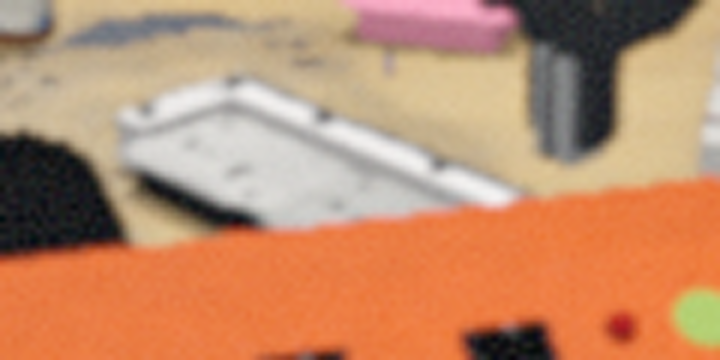

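```bash
cat > prof.py <<'E'
from fit import *
def prof(d,y0,y1,xs=np.arange(-.075,.025,.001),z=.02):
    ys=np.linspace(y0,y1,40);g=d["img"].astype(np.float32)
    out=[]
    for x in xs:
        w=P3(pf,[[x,y] for y in ys],z);p=w2px(d,w).astype(np.float32)
        out.append(cv2.remap(g,p[:,0:1].copy(),p[:,1:2].copy(),cv2.INTER_CUBIC)[:,0].mean(0))
    return np.array(out)
E
python3 - <<'E'
from prof import *
d=cam("top");xs=np.arange(-.072,.012,.002)
segs=[(-.165,-.145),(-.125,-.105),(-.075,-.055),(-.03,-.015),(-.21,-.19)]
A=[prof(d,a,b,xs) for a,b in segs]
for i,x in enumerate(xs): print(int(round(x*1000)),*[a[i].astype(int) for a in A])
E
```

```text
-72 [ 90 130 158] [ 96 146 178] [ 98 150 182] [ 91 132 160] [ 96 145 178]
-70 [ 90 128 154] [ 96 143 175] [ 96 144 175] [ 91 131 158] [ 95 144 176]
-68 [ 94 124 146] [100 139 165] [ 97 136 162] [ 93 127 150] [ 95 142 173]
-66 [104 124 139] [111 136 153] [110 135 153] [104 128 145] [ 94 140 170]
-64 [117 131 140] [125 138 147] [132 147 156] [127 141 151] [ 92 136 166]
-62 [130 140 145] [135 143 147] [150 160 165] [147 156 161] [ 89 133 161]
-60 [140 148 152] [139 146 149] [160 168 172] [156 164 168] [ 88 131 160]
-58 [144 152 155] [142 149 152] [163 171 175] [160 167 171] [ 87 131 160]
-56 [145 153 156] [146 152 156] [164 172 176] [162 170 173] [ 88 132 161]
-54 [147 155 158] [150 157 161] [165 174 177] [166 174 178] [ 90 135 165]
-52 [150 159 162] [154 162 166] [167 176 179] [170 178 182] [ 91 138 168]
-50 [152 162 164] [157 165 168] [169 178 181] [173 181 185] [ 93 141 172]
-48 [154 162 165] [158 167 170] [168 177 180] [175 184 188] [ 93 143 175]
-46 [153 162 165] [159 168 171] [167 175 179] [176 185 188] [ 94 144 177]
-44 [152 160 163] [157 166 169] [165 174 177] [174 182 186] [ 94
[... 1292 characters left out ...]
1 166] [158 167 172] [172 181 185] [ 95 146 180]
-6 [120 141 155] [134 148 156] [145 156 162] [163 174 179] [ 90 136 168]
-4 [102 129 147] [111 128 140] [121 135 144] [139 152 161] [ 89 126 150]
-2 [111 133 148] [108 124 135] [110 124 134] [120 133 143] [113 134 148]
0 [150 161 168] [136 145 151] [135 145 150] [135 144 150] [154 163 168]
2 [193 197 196] [169 173 173] [179 183 184] [175 180 180] [189 192 191]
4 [216 218 215] [182 184 181] [208 211 208] [209 210 207] [203 203 200]
6 [223 223 220] [180 181 178] [219 220 217] [222 221 219] [203 203 200]
8 [222 222 219] [179 180 176] [220 220 217] [224 223 221] [202 202 199]
10 [215 215 211] [180 181 177] [216 216 212] [221 220 217] [199 198 194]
```

```bash
python3 - <<'E'
from prof import *
d=cam("top");xs=np.arange(-.07,.004,.002);xs=np.r_[xs[:5],xs[28:]]
d0=dict(d);d0["img"]=cv2.imread("pics/top0.png")
d7=dict(d0)
A=[prof(d0,a,b,xs) for a,b in [(-.1,-.085),(-.085,-.065),(-.055,-.035)]]+[prof(d,a,b,xs) for a,b in [(-.17,-.155),(-.145,-.12),(-.118,-.1),(-.08,-.065),(-.06,-.035),(-.03,-.015)]]
for i,x in enumerate(xs): print(int(round(x*1000)),*[a[i].astype(int) for a in A])
for p in((445,95),(720,300),(500,0)):
  w=px2w(d,[np.array(p)/6+[270,140]-.5],0.0)[0];print(p,T([0,0,-pf[2]],[w[:2]-pf[:2]])[0]*1000)
s=cam("side");crop(s,130,170,160,80,5,"s13.png")
# end-direction profile along y at x=-20..-40
E
```

```text
-70 [ 98 151 185] [ 98 151 184] [ 95 145 178] [ 89 126 152] [ 91 136 165] [ 96 142 173] [ 96 145 177] [ 93 142 173] [ 91 131 158]
-68 [ 96 148 182] [ 97 147 179] [ 94 144 176] [ 89 122 145] [ 95 129 152] [ 99 137 163] [ 97 139 166] [ 95 137 164] [ 93 126 150]
-66 [ 96 143 174] [ 95 139 168] [ 93 139 169] [ 92 118 136] [109 129 143] [110 134 152] [105 135 155] [107 135 155] [105 128 145]
-64 [100 136 161] [103 134 155] [101 135 158] [103 121 134] [124 135 142] [125 139 147] [122 141 153] [128 144 155] [128 142 151]
-62 [114 138 155] [123 141 153] [120 141 155] [120 132 139] [135 143 146] [135 144 148] [142 154 161] [147 156 161] [147 157 162]
-14 [163 171 174] [164 172 175] [171 179 183] [143 150 153] [151 158 162] [151 160 162] [162 169 172] [167 175 179] [170 178 182]
-12 [163 170 173] [164 172 175] [171 180 183] [143 151 155] [152 160 163] [154 163 165] [162 170 173] [168 176 180] [171 179 183]
-10 [163 170 173] [165 173 176] [172 181 184] [139 151 158] [152 161 165] [156 164 168] [161 169 173] [170 178 182] [173 181 185]
-8 [162 170 173] [165 173 177] [174 183 186] [128 147 160] [
[... 257 characters left out ...]
[110 135 151] [113 129 140] [117 130 139] [127 141 150] [140 153 161]
-2 [142 150 155] [148 157 161] [154 164 169] [109 130 145] [112 133 148] [110 125 134] [107 120 129] [112 126 137] [121 134 143]
0 [154 161 163] [156 163 165] [153 161 165] [152 162 167] [144 156 163] [141 149 154] [135 144 148] [129 140 146] [135 144 149]
2 [187 191 190] [185 189 189] [170 175 176] [194 198 197] [182 187 187] [180 184 183] [179 184 183] [165 170 172] [176 180 180]
4 [214 215 212] [211 213 211] [184 186 185] [217 218 215] [201 203 200] [201 203 199] [210 213 210] [187 189 187] [209 211 208]
(445, 95) [-117.43637965  -93.54247237]
(720, 300) [-59.65758366  49.09779387]
(500, 0) [-166.07898241  -80.52197077]
```

View pics/s13.png

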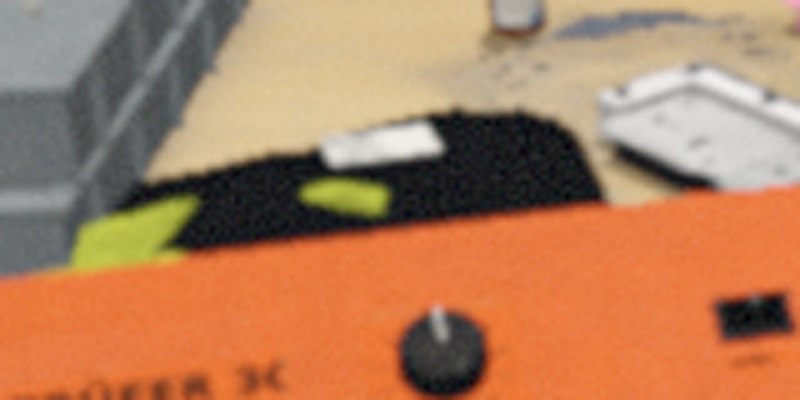

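Compared with the first picture, both modules have moved about 2–3 mm off the rail: the outer edge was at −62 and is now about −64, and wood is visible along the rail. I'll press each back in from outside, keeping clear of the black pad near the row module.

Request:
carry_out(linear=[[-0.004,0.03,0],[-0.004,0.03,0],[-0.005,0.03,0],[-0.005,0.03,0],[-0.005,0.03,0],[-0.005,0.03,0],[-0.005,0.03,0],[-0.005,0.03,0],[0,0.005,0],[0,0,0.02],[0,0,0.02],[0,0,0]], angular=[[0.01,0.012,0],[0,0,0],[0,0,0],[0,0,0],[0,0,0],[0,0,0],[0,0,0],[0,0,0],[0,0,0],[0,0,0],[0,0,0],[0,0,0]], jaw=[0,0,0,0,0,0,0,0,0,0,0,0])

```text
t: 13.2
ee_pos: [0.575, -0.0777, 0.0927]
ee_rot: [179.8, 0.3, -15.6]
force: [0.1, 0.9, 0.1]
opening: 0.001
```

```bash
python3 - <<'E'
from fit import *
tool()
d=cam("top");crop(d,270,120,120,90,6,"t14.png")
E
```

```text
t 13.2 fence [-61.3 -46.1] z 0.0927 rot [179.85   0.25 -15.56] F [0.1 0.9 0.1] q [  8.3  25.6 -16.    0.  -48.7  66.1]
```

View pics/t14.png

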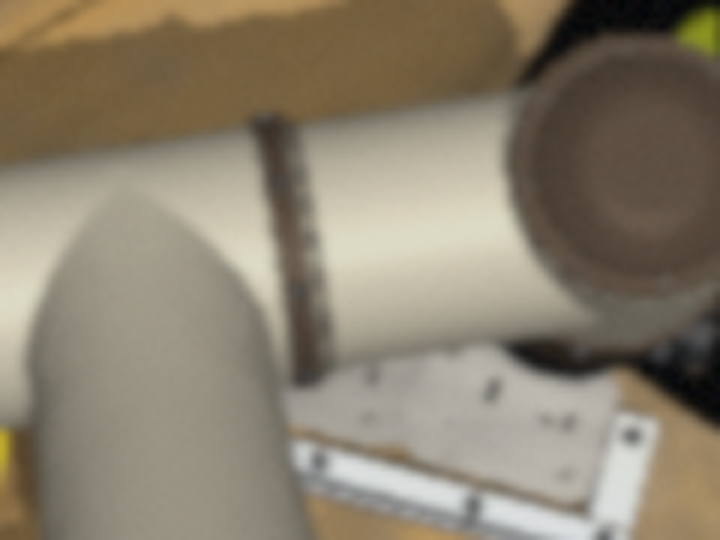

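Request:
carry_out(linear=[[0.01,-0.007,0],[0.01,-0.007,0],[0,0,0.015],[0,0,0.015],[0,0,0.01],[0,0,0]], angular=[[0,0,0.006],[0,0,0],[0,0,0],[0,0,0],[0,0,0],[0,0,0]], jaw=[0,0,0,0,0,0])

```text
t: 13.75
ee_pos: [0.6091, -0.0652, 0.0618]
ee_rot: [-179.9, -0.8, -15.6]
force: [-1.4, 0.2, 0.4]
opening: 0.003
```

```bash
python3 - <<'E'
from fit import *
tool()
d=cam("side");crop(d,200,130,160,110,5,"s15.png")
E
```

```text
t 13.75 fence [-90.6 -67.6] z 0.0618 rot [-179.92   -0.78  -15.57] F [-1.4  0.2  0.4] q [  9.1  29.9 -13.8   0.4 -45.5  65. ]
```

View pics/s15.png

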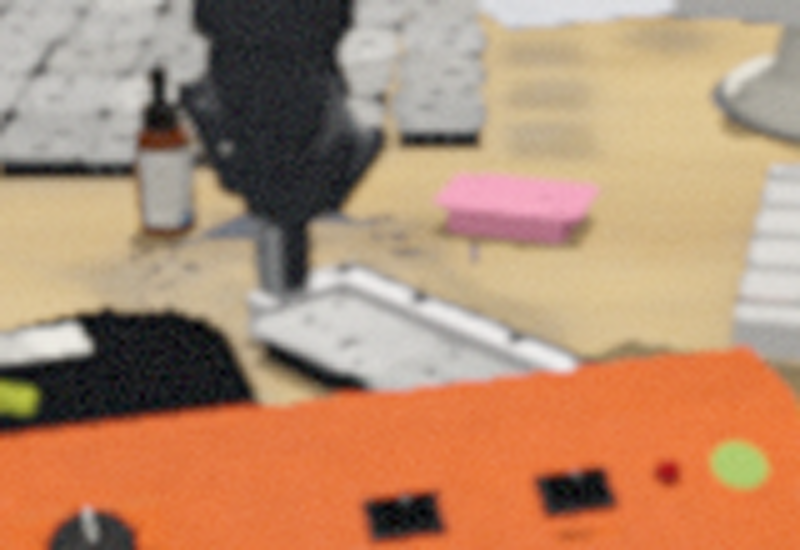

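Request:
carry_out(linear=[[-0.006,0,0.012],[0,0,0.015],[0,0,0],[0,0,0]], angular=[[0,-0.012,0],[0,0,0],[0,0,0],[0,0,0]], jaw=[0,0,0,0])

```text
t: 14.13
ee_pos: [0.6062, -0.0623, 0.0375]
ee_rot: [-179.8, -0.4, -15.4]
force: [0.4, -0.1, 0.6]
opening: 0.002
```

```bash
python3 - <<'E'
from fit import *
tool()
E
```

```text
t 14.13 fence [-87.2 -69.5] z 0.0375 rot [-179.8    -0.42  -15.45] F [ 0.4 -0.1  0.6] q [  9.3  31.6 -15.   -0.  -42.9  65.2]
```

Request:
carry_out(linear=[[-0.004,0.006,0],[0,0,0.01],[0,0,0.01],[0,0,0.005],[0,0,0]], angular=[[0,-0.006,0],[0,0,0.008],[0,0,0],[0,0,0],[0,0,0]], jaw=[0,0,0,0,0])

```text
t: 14.55
ee_pos: [0.6011, -0.0676, 0.0125]
ee_rot: [-179.7, -0.2, -16.0]
force: [-1.0, -0.0, 0.2]
opening: -0.003
```

```bash
python3 - <<'E'
from fit import *
tool()
E
```

```text
t 14.55 fence [-83.6 -63. ] z 0.0125 rot [-179.72   -0.21  -15.98] F [-1.  -0.   0.2] q [  8.8  33.3 -16.5  -0.3 -39.9  65.4]
```

Finger is down beside the row module. Press toward the rail slowly.

Request:
carry_out(linear=[[-0.003,0,0.003],[-0.003,0,0.002],[-0.003,0,0],[-0.002,0,0]], angular=[[0,0,0],[0,0,0],[0,0,0],[0,0,0]], jaw=[0,0,0,0])

```text
t: 14.88
ee_pos: [0.5911, -0.0644, 0.0066]
ee_rot: [-179.7, -0.3, -16.0]
force: [1.6, 0.5, -0.2]
opening: 0.002
```

Request:
carry_out(linear=[[-0.002,0,0]], angular=[[0,0,0]], jaw=[0])

```text
t: 14.97
ee_pos: [0.5893, -0.0637, 0.0068]
ee_rot: [-179.7, -0.4, -15.9]
force: [3.6, -2.7, -1.5]
opening: 0.001
```

Request:
carry_out(linear=[[-0.002,0,0]], angular=[[0,0,0]], jaw=[0])

```text
t: 15.05
ee_pos: [0.5894, -0.0632, 0.0076]
ee_rot: [-179.6, -0.7, -15.9]
force: [6.4, -3.3, -0.0]
opening: 0.002
```

```bash
python3 - <<'E'
from fit import *
tool()
E
```

```text
t 15.05 fence [-71.2 -64.1] z 0.0076 rot [-179.61   -0.67  -15.88] F [ 6.4 -3.3 -0. ] q [  9.5  32.7 -18.9  -0.1 -37.6  64.7]
```

Request:
carry_out(linear=[[0.006,0,0],[0.006,0,0],[0,-0.015,0],[0,-0.02,0],[0,-0.018,0],[0,-0.008,0],[0,0,0]], angular=[[0,-0.006,0],[-0.004,-0.004,0],[0,0,0],[0,0,0],[0,0,0],[0,0,0],[0,0,0]], jaw=[0,0,0,0,0,0,0])

```text
t: 15.63
ee_pos: [0.6184, -0.0048, 0.0082]
ee_rot: [-179.9, 0.2, -16.1]
force: [-0.2, -0.1, 0.0]
opening: -0.001
```

```bash
python3 - <<'E'
from fit import *
tool()
E
```

```text
t 15.63 fence [ -82.9 -128.1] z 0.0082 rot [-179.94    0.23  -16.06] F [-0.2 -0.1  0. ] q [ 14.4  34.8 -14.2  -0.3 -41.2  59.7]
```

Request:
carry_out(linear=[[-0.003,-0.004,0],[-0.003,0,0],[-0.003,0,0],[-0.002,0,0],[-0.002,0,0]], angular=[[0,0,0],[0,0,0],[0,0,0],[0,0,0],[0,0,0]], jaw=[0,0,0,0,0])

```text
t: 16.05
ee_pos: [0.6086, 0.0026, 0.0088]
ee_rot: [-179.8, -0.1, -16.0]
force: [7.3, -5.4, -1.2]
opening: -0.002
```

Request:
carry_out(linear=[[-0.002,0,0],[-0.002,0,0]], angular=[[0,0,0],[0,0,0]], jaw=[0,0])

```text
t: 16.22
ee_pos: [0.6087, 0.0023, 0.0107]
ee_rot: [-179.7, -0.6, -16.0]
force: [4.3, -2.7, -0.3]
opening: -0.001
```

```bash
python3 - <<'E'
from fit import *
tool()
E
```

```text
t 16.22 fence [ -71.7 -132.3] z 0.0107 rot [-179.69   -0.65  -16.  ] F [ 4.3 -2.7 -0.3] q [ 15.5  33.6 -16.5   0.1 -39.3  58.5]
```

Request:
carry_out(linear=[[0.006,0,0],[0.007,0,0],[0,-0.015,0],[0,-0.025,0],[0,-0.025,0],[0,-0.018,0],[0,0,0]], angular=[[-0.004,-0.008,0],[0,-0.004,0],[0,0,0],[0,0,0],[0,0,0],[0,0,0],[0,0,0]], jaw=[0,0,0,0,0,0,0])

```text
t: 16.8
ee_pos: [0.644, 0.0786, 0.0099]
ee_rot: [179.9, 0.6, -16.5]
force: [-0.7, 0.6, 0.4]
opening: -0.002
```

```bash
python3 - <<'E'
from prof import *
tool()
d=cam("top");crop(d,270,140,120,90,6,"t16.png")
xs=np.r_[np.arange(-.070,-.06,.002),np.arange(-.012,.004,.002)]
A=[prof(d,a,b,xs) for a,b in [(-.17,-.155),(-.145,-.12),(-.118,-.1),(-.08,-.065),(-.06,-.035),(-.03,-.015)]]
for i,x in enumerate(xs): print(int(round(x*1000)),*[a[i].astype(int) for a in A])
E
```

```text
t 16.8 fence [ -84.5 -215.4] z 0.0099 rot [179.88   0.57 -16.47] F [-0.7  0.6  0.4] q [ 21.1  37.   -9.1  -0.4 -44.5  52.7]
-70 [ 91 131 158] [ 96 146 179] [ 99 149 183] [100 153 187] [ 97 148 182] [ 96 139 168]
-68 [ 92 131 157] [ 97 146 179] [ 98 149 183] [100 153 186] [ 96 148 182] [ 98 142 172]
-66 [ 92 129 155] [ 95 142 174] [ 97 146 179] [ 99 151 184] [ 95 146 179] [ 98 143 173]
-64 [ 91 126 150] [ 94 135 162] [ 97 140 169] [ 97 145 176] [ 94 140 170] [100 142 171]
-62 [ 91 123 145] [101 129 148] [104 134 155] [100 139 164] [102 135 158] [109 141 163]
-60 [ 98 124 142] [117 133 143] [120 136 148] [114 140 157] [121 140 154] [127 147 160]
-12 [144 151 153] [151 159 162] [154 162 166] [165 172 176] [168 176 179] [173 182 185]
-10 [144 150 153] [152 160 163] [154 163 166] [164 171 175] [169 177 180] [173 181 185]
-8 [143 151 154] [153 161 164] [155 164 167] [164 172 175] [170 178 182] [173 182 186]
-6 [141 149 154] [154 162 165] [157 165 169] [163 171 175] [171 179 183] [175 184 187]
-4 [137 146 151] [153 161 164] [157 166 169] [161 169 172] [170 179 182] [174 183 187]
-2 [144 153 157] [155 162 164] [159 167 171] [161 168 170] [169 176 179] [173 181 184]
0 [169 175 176] [168 173 174] [172 178 179] [171 177 177] [171 177 178] [176 182 184]
2 [201 203 201] [191 193 192] [192 196 194] [193 198 196] [182 186 185] [194 197 196]
```

View pics/t16.png

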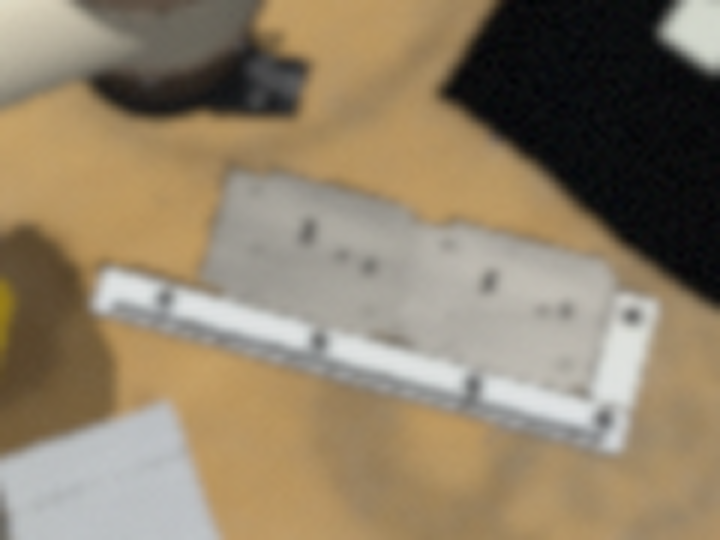

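Both are flush to the rail now (no wood strip visible). Final light end nudge to make sure the ends touch.

Request:
carry_out(linear=[[-0.015,0,0.001],[-0.02,0,0.001],[-0.012,0,0.001],[0,0,0],[0,0,0]], angular=[[0.002,0.008,-0.007],[0,0,0],[0,0,0],[0,0,0],[0,0,0]], jaw=[0,0,0,0,0])

```text
t: 17.27
ee_pos: [0.5948, 0.0897, 0.0051]
ee_rot: [179.8, 0.4, -16.2]
force: [1.0, -0.4, -0.5]
opening: -0.002
```

```bash
python3 - <<'E'
from fit import *
tool()
E
```

```text
t 17.27 fence [ -34.2 -212.5] z 0.0051 rot [179.76   0.45 -16.17] F [ 1.  -0.4 -0.5] q [ 23.9  34.  -16.7  -0.2 -39.9  50. ]
```

Request:
carry_out(linear=[[-0.001,0.005,0],[-0.001,0.005,0],[-0.001,0.004,0],[0,0.002,0],[0,0,0]], angular=[[0,0,0],[0,0,0],[0,0,0],[0,0,0],[0,0,0]], jaw=[0,0,0,0,0])

```text
t: 17.68
ee_pos: [0.589, 0.072, 0.0054]
ee_rot: [179.8, 0.4, -16.3]
force: [-0.6, -0.2, -0.4]
opening: 0.004
```

```bash
python3 - <<'E'
from fit import *
tool()
E
```

```text
t 17.68 fence [ -33.5 -193.8] z 0.0054 rot [179.79   0.39 -16.33] F [-0.6 -0.2 -0.4] q [ 22.5  33.3 -18.   -0.1 -39.1  51.2]
```

Request:
carry_out(linear=[[-0.0005,0.0015,0],[-0.0005,0.0015,0]], angular=[[0,0.003,-0.005],[0,0,0]], jaw=[0,0])

```text
t: 17.85
ee_pos: [0.5891, 0.0697, 0.0057]
ee_rot: [180.0, 0.0, -16.1]
force: [2.1, 5.9, -0.4]
opening: 0.001
```

Request:
carry_out(linear=[[-0.0005,0.0015,0]], angular=[[0,0,0]], jaw=[0])

```text
t: 17.93
ee_pos: [0.5897, 0.0696, 0.0061]
ee_rot: [-179.9, -0.2, -16.0]
force: [0.9, 5.8, -0.1]
opening: 0.0
```

Request:
carry_out(linear=[[-0.0005,0.0015,0]], angular=[[0,0,0]], jaw=[0])

```text
t: 18.02
ee_pos: [0.5901, 0.0695, 0.0065]
ee_rot: [-179.7, -0.3, -16.0]
force: [1.8, 5.3, -0.6]
opening: 0.004
```

```bash
python3 - <<'E'
from fit import *
tool()
E
```

```text
t 18.02 fence [ -35.3 -191.8] z 0.0065 rot [-179.72   -0.32  -16.01] F [ 1.8  5.3 -0.6] q [ 22.3  33.  -18.5  -0.  -38.1  51.7]
```

Request:
carry_out(linear=[[0,-0.008,0],[0,-0.015,0],[0,-0.02,0],[0,-0.02,0],[0,0,-0.03],[0,0,-0.03],[0,0,-0.03],[0,0,-0.03],[0.03,-0.02,0],[0.03,-0.02,0],[0.03,-0.01,0],[0,0,0]], angular=[[0,0,0],[0,0,0],[0,0,0],[0,0,0],[0,0,0],[0,0,0],[0,0,0],[0,0,0],[0,0,0],[0,0,0],[0,0,0],[0,0,0]], jaw=[0,0,0,0,0,0,0,0,0,0,0,0])

```text
t: 19.02
ee_pos: [0.7071, 0.1649, 0.1304]
ee_rot: [179.4, 0.3, -15.6]
force: [0.6, -0.5, 0.3]
opening: -0.001
```

```bash
python3 - <<'E'
from prof import *
tool()
d=cam("top");crop(d,270,140,120,90,6,"t17.png");cv2.imwrite("pics/t17f.png",d["img"])
xs=np.r_[np.arange(-.070,-.058,.002),np.arange(-.012,.004,.002)]
A=[prof(d,a,b,xs) for a,b in [(-.17,-.155),(-.145,-.12),(-.118,-.1),(-.08,-.065),(-.06,-.035),(-.03,-.015)]]
for i,x in enumerate(xs): print(int(round(x*1000)),*[a[i].astype(int) for a in A])
s=cam("side");crop(s,220,160,120,70,6,"s17.png")
E
```

```text
t 19.02 fence [-121.5 -315.7] z 0.1304 rot [179.39   0.28 -15.59] F [ 0.6 -0.5  0.3] q [ 26.   36.2   9.6   0.3 -64.   48.3]
-70 [ 90 128 155] [ 95 144 177] [ 97 147 180] [ 98 150 184] [ 96 146 179] [ 94 137 166]
-68 [ 89 127 153] [ 95 143 175] [ 97 146 180] [ 98 150 184] [ 95 146 179] [ 96 140 170]
-66 [ 89 124 148] [ 94 139 169] [ 96 142 174] [ 98 149 181] [ 93 143 175] [ 97 141 171]
-64 [ 87 119 141] [ 97 132 156] [ 99 136 162] [ 98 145 174] [ 94 138 167] [100 141 168]
-62 [ 90 117 135] [109 130 145] [110 133 150] [103 140 164] [104 134 155] [110 141 162]
-60 [103 121 134] [124 136 143] [126 139 146] [117 141 158] [125 142 153] [129 147 160]
-58 [120 133 141] [134 142 146] [136 144 148] [136 151 161] [143 154 159] [146 157 164]
-12 [142 148 151] [149 157 160] [150 159 162] [162 169 172] [166 174 177] [171 179 182]
-10 [142 149 152] [151 159 161] [151 160 163] [162 169 172] [167 175 178] [170 179 182]
-8 [140 148 152] [151 159 162] [153 162 165] [162 169 172] [168 176 179] [171 180 183]
-6 [134 144 150] [151 160 163] [154 162 166] [160 168 171] [169 177 181] [172 181 185]
-4 [126 137 145] [147 156 160] [150 159 163] [157 165 169] [167 176 179] [172 180 184]
-2 [131 142 148] [145 155 158] [148 157 161] [156 164 167] [164 172 175] [169 176 180]
0 [160 166 168] [160 167 169] [160 167 169] [166 172 174] [166 172 174] [171 177 179]
2 [195 198 197] [185 189 188] [185 189 188] [189 194 193] [179 183 183] [189 193 192]
```

View pics/t17.png

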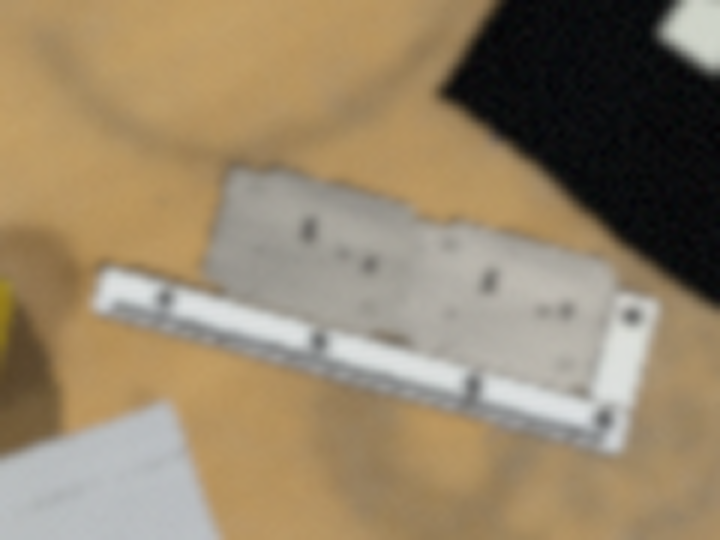

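View pics/s17.png

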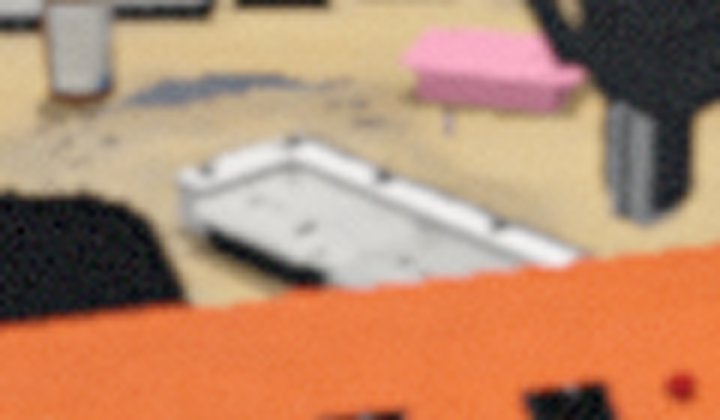

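View pics/t17f.png

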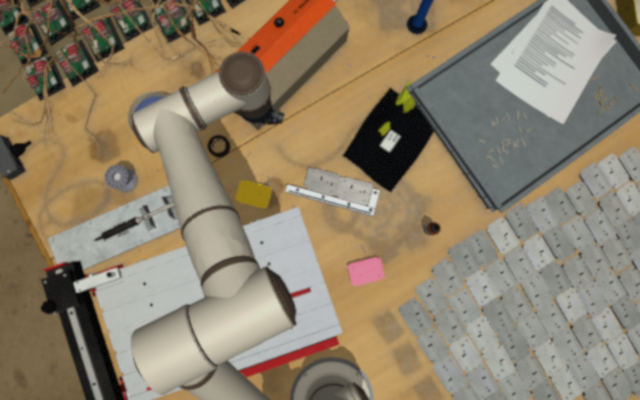

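The last nudge pulled the stray's free end about 1 mm off the rail again. One more flat press on the stray, with a slight bias toward the row.

Request:
carry_out(linear=[[-0.003,0.02,0.01],[-0.004,0.03,0.01],[-0.004,0.03,0.01],[-0.004,0.03,0.01],[-0.004,0.03,0.01],[-0.003,0.02,0.01],[0,0.005,0],[0,0,0],[0,0,0]], angular=[[0.01,0.005,0.005],[0,0,0],[0,0,0],[0,0,0],[0,0,0],[0,0,0],[0,0,0],[0,0,0],[0,0,0]], jaw=[0,0,0,0,0,0,0,0,0])

```text
t: 19.87
ee_pos: [0.6225, 0.0097, 0.0674]
ee_rot: [179.5, 0.8, -15.5]
force: [0.2, -0.3, 2.0]
opening: 0.002
```

```bash
python3 - <<'E'
from fit import *
tool()
E
```

```text
t 19.87 fence [ -82.9 -143.3] z 0.0674 rot [179.53   0.84 -15.53] F [ 0.2 -0.3  2. ] q [ 15.7  31.  -10.5  -0.  -49.4  58.8]
```

Request:
carry_out(linear=[[0.004,0.003,0.01],[0,0,0.02],[0,0,0.015],[0,0,0.005],[0,0,0]], angular=[[0.008,0.014,0.008],[0,0,0],[0,0,0],[0,0,0],[0,0,0]], jaw=[0,0,0,0,0])

```text
t: 20.28
ee_pos: [0.6307, 0.0122, 0.0209]
ee_rot: [-179.7, -0.6, -15.6]
force: [-0.3, 0.2, 0.7]
opening: -0.002
```

```bash
python3 - <<'E'
from fit import *
tool()
E
```

```text
t 20.28 fence [ -90.1 -147.9] z 0.0209 rot [-179.72   -0.59  -15.58] F [-0.3  0.2  0.7] q [ 15.8  34.4 -12.6   0.1 -42.3  58.5]
```

Request:
carry_out(linear=[[-0.002,0.004,0.008],[-0.003,0.004,0.004],[-0.003,0,0],[-0.003,0,0],[-0.002,0,0]], angular=[[-0.003,-0.01,0.006],[0,0,0],[0,0,0],[0,0,0],[0,0,0]], jaw=[0,0,0,0,0])

```text
t: 20.7
ee_pos: [0.6175, 0.01, 0.0104]
ee_rot: [-179.8, -0.2, -15.8]
force: [0.2, -0.7, 0.2]
opening: 0.001
```

```bash
python3 - <<'E'
from fit import *
tool()
E
```

```text
t 20.7 fence [ -78.  -142.2] z 0.0104 rot [-179.8    -0.22  -15.78] F [ 0.2 -0.7  0.2] q [ 15.9  34.4 -14.7  -0.1 -40.7  58.4]
```

Request:
carry_out(linear=[[-0.003,0,0],[-0.002,0,0],[-0.002,0,0],[-0.002,0,0]], angular=[[0,0,0],[0,0,0],[0,0,0],[0,0,0]], jaw=[0,0,0,0])

```text
t: 21.03
ee_pos: [0.6119, 0.0128, 0.013]
ee_rot: [-179.6, -0.8, -15.7]
force: [5.6, -3.8, -1.0]
opening: -0.0
```

Request:
carry_out(linear=[[-0.002,0.001,0],[-0.002,0.002,0],[-0.002,0.002,0]], angular=[[0,0,0],[0,0,0],[0,0,0]], jaw=[0,0,0])

```text
t: 21.28
ee_pos: [0.6114, 0.0106, 0.0159]
ee_rot: [-179.2, -1.6, -15.6]
force: [6.0, 0.1, 0.2]
opening: -0.0
```

```bash
python3 - <<'E'
from fit import *
tool()
E
```

```text
t 21.28 fence [ -72.  -141.1] z 0.0159 rot [-179.21   -1.64  -15.57] F [6.  0.1 0.2] q [ 16.2  32.9 -16.8   0.3 -38.5  58. ]
```

Request:
carry_out(linear=[[0.008,0,0],[0.012,0,0],[0.015,0,-0.01],[0.01,0,-0.03],[0,-0.02,-0.03],[0,-0.03,-0.03],[0.01,-0.03,-0.02],[0.01,-0.03,0],[0,-0.03,0],[0,-0.03,0],[0,0,0],[0,0,0]], angular=[[0,0,0],[0,0,0],[0,0,0],[0,0,0],[0,0,0],[0,0,0],[0,0,0],[0,0,0],[0,0,0],[0,0,0],[0,0,0],[0,0,0]], jaw=[0,0,0,0,0,0,0,0,0,0,0,0])

```text
t: 22.28
ee_pos: [0.7079, 0.157, 0.1359]
ee_rot: [179.8, 0.8, -16.1]
force: [-0.4, -0.7, 0.1]
opening: 0.002
```

```bash
python3 - <<'E'
from prof import *
tool()
d=cam("top")
for _ in range(3): d["img"]=d["img"]; 
acc=np.mean([cam("top")["img"].astype(float) for _ in range(4)],0);d["img"]=acc.astype(np.uint8)
crop(d,280,150,110,75,7,"t18.png")
xs=np.r_[np.arange(-.066,-.056,.002),np.arange(-.012,.004,.002)]
A=[prof(d,a,b,xs) for a,b in [(-.17,-.155),(-.145,-.12),(-.118,-.1),(-.08,-.065),(-.06,-.035),(-.03,-.015)]]
for i,x in enumerate(xs): print(int(round(x*1000)),*[a[i].astype(int) for a in A])
# along-row profile at x -45..-15
g=d["img"].astype(np.float32)
for y in np.r_[np.arange(-.184,-.168,.002),np.arange(-.098,-.078,.002),np.arange(-.012,.008,.002)]:
    p=w2px(d,P3(pf,[[x,y] for x in np.linspace(-.045,-.012,30)],.018)).astype(np.float32)
    print(int(round(y*1000)),cv2.remap(g,p[:,0:1].copy(),p[:,1:2].copy(),cv2.INTER_CUBIC)[:,0].mean(0).astype(int),end=' ')
s=cam("side");crop(s,220,160,120,70,6,"s18.png")
E
```

```text
t 22.28 fence [-124.3 -308.4] z 0.1359 rot [179.84   0.84 -16.1 ] F [-0.4 -0.7  0.1] q [ 25.1  36.   10.3  -0.5 -65.1  49. ]
-66 [ 88 123 147] [ 91 137 167] [ 95 142 175] [ 97 148 181] [ 93 142 175] [ 97 140 170]
-64 [ 85 117 140] [ 92 128 154] [ 94 135 164] [ 97 144 174] [ 93 136 166] [ 99 140 167]
-62 [ 88 114 133] [101 125 142] [102 131 151] [102 138 163] [103 133 154] [109 140 161]
-60 [ 98 118 132] [118 131 139] [118 134 144] [116 140 157] [124 140 152] [128 147 159]
-58 [116 130 139] [131 139 143] [132 140 145] [135 150 160] [143 152 158] [145 157 163]
-56 [132 142 147] [137 144 147] [138 145 148] [150 161 166] [153 161 165] [154 163 167]
-12 [140 147 150] [149 156 159] [150 159 162] [161 168 172] [165 173 176] [170 179 182]
-10 [140 147 150] [150 157 160] [150 159 162] [161 168 171] [166 174 177] [169 178 181]
-8 [139 146 150] [151 158 162] [152 160 163] [161 168 171] [167 175 178] [170 179 183]
-6 [135 144 149] [151 159 163] [153 162 165] [160 167 171] [168 176 180] [172 181 184]
-4 [130 141 147] [149 158 161] [153 161 164] [157 165 168] [167 175 179] [171 179 183]
-2 [137 147 152] [150 158 161] [154 162 165] [156 163 166] [164 171 175] [168 176 179]
0 [163 169 171] [164 170 171] [166 172 172] [165 171 173] [165 171 174] [170 177 179]
2 [196 199 197] [186 189 188] [187 190 188] [188 193 192] [177 182 181] [188 192 192]
-184 [ 93 145 179] -182 [ 92 141 173] -180 [ 95 135 163] -178 [106 133 152] -176 [121 137 147] -174 [134 144 149] -172 [141 148 151] -170 [143 150 153] -98 [151 159 163] -96 [151 159 163] -94 [151 159 162] -92 [151 158 161] -90 [151 159 162] -88 [154 161 164] -86 [157 164 168] -84 [160 167 171] -82 [162 169 173] -80 [163 171 174] -78 [163 171 175] -12 [167 176 179] -10 [168 177 180] -8 [169 177 181] -6 [169 177 180] -4 [166 174 177] -2 [161 169 172] 0 [163 170 172] 2 [176 182 182] 4 [193 198 197] 6 [201 206 204]
```

View pics/t18.png

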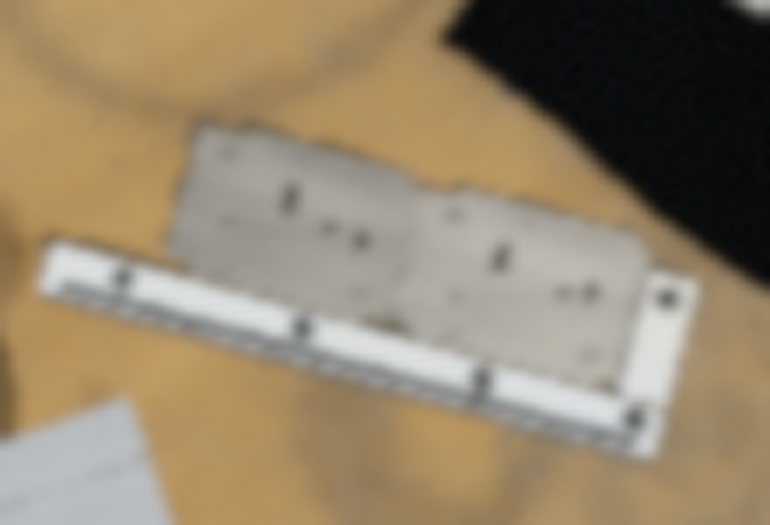

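View pics/s18.png

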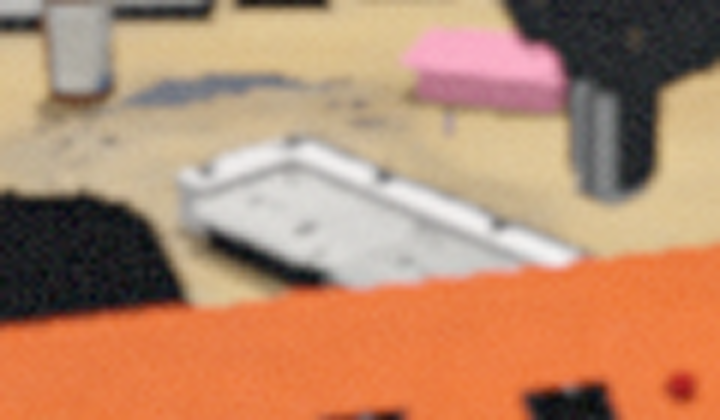

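```bash
python3 - <<'E'
from fit import *
tool();print(ticket.hand_in())
E
```

```text
t 22.58 fence [-125.4 -306.4] z 0.1368 rot [179.9    0.72 -16.26] F [-0.1 -1.2 -0.1] q [ 24.9  35.9  10.2  -0.4 -64.9  49. ]
the job is handed in; nothing more can be done
None
```

I closed the row and handed the job in at 22.6 s. Both modules lie along the rail end to end, with the row module at the end stop and the stray one against it.

- **What I did:** I squared the stray against the rail with the two half-open fingertips. Then I shut the fingers and slid it along its end until the row module reached the stop, which read about 18 N.
- **Correction along the way:** That slide pulled both modules about 2–3 mm off the rail. I pressed each back flat and gave the row a light end push of about 6 N. That push drew the stray's free end off again by about 1 mm, so I finished with one more press on the stray.
- **Last checks:** The top view shows no gap between the modules or at the end stop, and no wood along the rail. The side view agrees, though the orange box hides the stray's free end there.
- **Less certain:** The stray's free end looks at most a few tenths of a millimetre off the rail, which is near the limit of the camera's resolution. I did not repeat the end push after that final press. During it the finger crept up to about 16 mm, just under the module's top.
- **Forces and bystanders:** No wrist-force reading went above about 18 N. The gripper finished clear of everything, and the bystanders look unmoved in the views I took. I checked them only by eye, and the arm partly covers the pot in the last full top view.

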